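# Put the aquarium water tester away

### The arm

A 7-joint arm with a two-finger parallel gripper is mounted at the origin on the work surface; the furniture and walls round the work are solid. World frame = base frame: x ahead of the robot, y to its left, z up, the work surface at z = 0. Lengths are in mm, angles in rad, forces in N, time in s.
With the tool pointing down it reaches from about 425 to 925 mm from the base axis. Payload 6.8 kg.
Tool frame: the origin (TCP) lies at the very end of the fingers, on their centre line; the grasp point (between the pads) lies 19 mm behind it (manip.pinch_z is the distance from the TCP to the grasp point, in mm); z points along the fingers, y is the line along which they close (so a half turn about z gives the same grasp; the last joint's range is limited). The gripper opens to 88 mm and grips with 3 to 60 N. Pads are 20 mm wide; open, the fingers measure 115 mm over their backs; the gripper's body (75 mm by 178 mm) begins 61 mm behind the grasp point.
Start: joints at [-1.334, 0.477, 0.022, 1.555, -0.011, 1.109, -0.083], TCP at [228.153, 635.29, 222.664] pointing down, gripper open.
Joint ranges: [-2.96, 2.96], [-0.34, 2.1], [-1.41, 1.46], [0.24, 2.44], [-1.37, 4.51], [0.17, 1.92], [-2.96, 2.96]. Speed limits (rad/s): [2.39, 2.39, 3.14, 3.14, 3.14, 3.14, 3.14].

### API

Orientations are given as a unit quaternion [w, x, y, z].
In Python, from bench import manip gives the robot as it stands. Calls block until the motion is done:
- manip.move_pose(position, orientation): joint-space move of the TCP to a pose.
- manip.move_linear(position, ori=None, speed=150, force_limit=None): straight line of the TCP; ori=None keeps the orientation; speed is the mean speed in mm/s. With force_limit (N) it stops when the force on the tool has changed by that much, and returns True; else False.
- manip.set_joints(angles): joint-space move.
- manip.gripper_to(opening, strength=None): finger opening in mm; strength is the grip in N (None keeps the last); returns when the fingers have stopped.
- manip.pause(seconds).
- manip.solve_ik(position, orientation): joint angles nearest the present ones, or None.
- manip.grab_frame(name): name is "scene" or "top" or "wrist"; returns a dict with "pixels" (480x640x3 uint8, blue, green, red), "intrinsics" (3x3 intrinsics, pixels), "D" ([k1, k2, p1, p2, k3] as OpenCV has them; the pictures are not rectified), "R" (3x3) and "t" (3): a world point X has camera coordinates R X + t; the wrist camera has in their place "T_tool_cam" (4x4, takes a point from camera to tool coordinates, whose origin is the TCP and whose axes are the flange's). Camera axes: x right, y down, z forward; pixel columns grow to the right and rows downward; lengths in mm; the calibration is good to about 2 mm. A picture is of the moment at which its call begins: read the wrist's pose just before it. There is no depth.
A pose or a line that the arm cannot do raises manip.IKError and nothing moves.
- manip.hand_in(): hands the job in; it is judged then, once.
Trained networks look in the newest picture that a camera, given by its name, has taken for a name from the list of things; names that differ only in an ending like _2 or _b are one class to them, and where a whole thing is asked for, a point or a joint stands for the part that bears it (a point fixed in the world has none). Each returns a list of dicts, best first, with "confidence" (0 to 1); they miss things now and then, are a little off and sometimes report something else, mostly with a low value. They report only what shows in the picture. A call takes as long as a camera call.
- manip.outline_of(camera, name): "pixels" (480x640 bool, what is visible of it) and "at" ([column, row] in pixels, amid what is visible of it).
- manip.landmark_of(camera, name): "at" ([column, row] in pixels: a listed point, or the origin of a listed thing).
Readings, each from a call of its own:
- manip.current_t(): time.
- manip.current_joints(): joint angles.
- manip.current_joint_vel(): joint speeds.
- manip.current_tau(): joint torques, N m.
- manip.current_position(): TCP position.
- manip.current_tcp_rot(): TCP orientation.
- manip.current_ft_force(): force on the tool from outside, world axes, zero at the start.
- manip.current_moment(): the same for the moment, N m.
- manip.current_opening(): finger opening in mm.
- manip.current_gripper_force(): force on a finger pad.
Only numpy, scipy, OpenCV 4.12 (cv2) and the standard library are available. Lean on these libraries where they do the work, as an engineer would, in place of code of your own. Each camera call takes 0.05 s, during which the arm holds its last target. There are 200 camera calls.

### The job

Put the water tester on the counter away: take the box cutter that someone has parked in the tester's probe rest and lay it flat on the bare counter, clear of everything else, then lay the cordless hooked probe back in the rest so that it lies level, handle end in the wide saddle and hooked tip in the narrow notch, and turn the tester's dial fully anticlockwise to its end stop (off). Set the probe down gently and leave the other things on the counter where they are.

Things in the scene. Friction and masses are not known exactly. Their poses are not given: they have to be found in the camera images.
- tester: Bench water tester, flat grey and white housing 165 (x) x 230 (y) x 46 mm high, fixed to the counter. Origin: centre of its underside, on the counter; its -x side is the front, z up. On its top: a tilted display (front, +y side), the dial (front, -y side) and, towards the back, the black two-part probe rest: saddle and notch.
- saddle (a point): Wide saddle of the rest: centre of its floor, 74 mm above the counter, (30, -48) mm in the tester's frame. A trough along the tester's y, 40 mm long, 27.8 mm wide between cheeks 14 mm high, with lips that flare outward up to 21 mm above the floor. It takes the butt end of the probe's handle.
- notch (a point): Narrow notch of the rest, on a post: centre of its floor, 79 mm above the counter, (60, 90) mm in the tester's frame. A slot along the tester's x, 12 mm long and 13.4 mm wide, with lips that flare outward up to 18 mm above the floor. It takes the hooked rod of the probe, near its tip.
- rest_mid (a point): Where the middle of the probe's handle (probe_mid) belongs when the probe is at rest: (30, -20, 84) mm in the tester's frame, axes as the tester's. At rest the probe's +x points along the tester's +y and its hook along the tester's +x (probe yaw = tester yaw + 90 degrees).
- rest_butt (a point): Point on the tester where the butt end of the probe's handle (point probe_butt) belongs when the probe is at rest: (30, -70, 84) mm in the tester's frame.
- rest_tip (a point): Point on the tester where the tip of the probe's hook (point probe_tip) belongs when the probe is at rest: (80, 90, 84) mm in the tester's frame.
- dial (a joint): Angle of the dial (rad): 0 at the anticlockwise end stop (off), growing as it is turned clockwise seen from above, to 2.4. Friction 0.04 N m holds it where it is left; it has no spring.
- dial_grip (a point): On the dial's upright axis at the height to grip, 83 mm above the counter; (-42, -66) mm in the tester's frame. Black knob 48 mm across with an upright bar across it, 14 mm thick, 46 mm long, 60 to 90 mm above the counter. The bar lies along this point's x, which turns with the dial and is the tester's x at dial value 0. A white pointer marks its -x half.
- probe_mid (a point): Centre of the handle of the loose hooked probe (0.16 kg), 10 mm above its underside. Grey flat-bottomed handle 100 (x) x 24 (y) x 20 mm; from its +x end a 10 mm steel rod runs on along +x and at x = 110 mm bends at a right angle to -y. z up. Centre of mass 16 mm ahead of this point. Starts flat on the counter, right side up, left or right of the tester.
- probe_butt (a point): Middle of the butt end face of the probe's handle, (-50, 0, 0) mm from probe_mid in the probe's axes.
- probe_tip (a point): End of the probe's hook, (110, -50, 0) mm from probe_mid in the probe's axes.
- cutter_mid (a point): Yellow box cutter, loose, 0.06 kg: middle of its solid body (142 along x, 24 wide, 13 mm thick), 6.5 mm above its underside; the blade sticks out 24 mm further at -x. z up. Starts right side up along the saddle, its middle within 6 mm of the saddle's, +x end towards the tester's +y; both ends stand free of the saddle.
- terminal_mid (a point): Card terminal, dark, 155 (x) x 70 (y) x 24 mm, lying on the counter on the other side of the tester from the probe; its centre, 12 mm up. Leave it where it is.
- box_a: Tall retail carton, 66 (x) x 108 (y) x 262 mm, standing at the back right; origin at the centre of its underside.
- box_b: Tall retail carton, 66 (x) x 108 (y) x 272 mm, standing at the back right; origin at the centre of its underside.
- tin: Closed treat tin, 72 (x) x 107 (y) x 60 mm, at the back left; origin at the centre of its underside.
- coins_a: Upright coin roll, 24 mm diameter, 53 mm high, at the back left; origin at the centre of its underside.
- coins_b: Upright coin roll, 20 mm diameter, 41 mm high, at the back left; origin at the centre of its underside.
- form_board: Thin cream form board, 230 (x) x 330 (y) x 3 mm, fixed flat on the counter under and in front of the tester; origin at the centre of its underside. All the tester's heights are given from the counter. Other clutter (pen, pads, tape) lies nearer the robot, at x below 0.37 m. The counter's top ends at about x = 0.67 m and y = +-0.46 m.

How it is judged:
By the outcome, as a careful person would: the job done as asked, in the order asked, and still so for the second after the job is handed in, with the robot touching nothing.
It also fails if it takes over 72 s, if anything falls off the work surface, if the arm or the gripper's body presses on something with over 40 N, if the wrist force passes 120 N, or if a joint passes its speed limit or range.

## Working session

There is one attempt and no reset: what is moved stays moved. The work goes in short steps, each a Python script; the robot and the scene stay as the last script left them, time stands still between calls to the robot, and variables do not carry over. Pictures are saved under pics/ and viewed, at most 10 in all, crops included, and the job is handed in when it is done.

```bash
mkdir -p pics; ls; python3 - <<'E'
from bench import manip
import cv2
for c in ["scene","top"]:
    f=manip.grab_frame(c); cv2.imwrite(f"pics/{c}0.png",f["pixels"])
    print(c,f["intrinsics"].tolist() if hasattr(f["intrinsics"],'tolist') else f["intrinsics"],f["D"],f["R"],f["t"])
    for n in ["tester","saddle","notch","rest_butt","rest_tip","rest_mid","dial_grip","probe_mid","probe_butt","probe_tip","cutter_mid","terminal_mid","box_a","tin","coins_a","form_board"]:
        print(n,[( [round(float(v),1) for v in d["at"]],round(d["confidence"],2)) for d in manip.landmark_of(c,n)[:3]])
print(manip.current_t(),manip.current_tcp_rot())
f=manip.grab_frame("wrist");print(f["T_tool_cam"],f["intrinsics"],f["D"])
E
```

```text
pics
scene [[519.0193925692143, 0.0, 326.72427615587605], [0.0, 519.0193925692143, 243.41111945677903], [0.0, 0.0, 1.0]] [-0.13778443  0.          0.          0.          0.        ] [[ 0.50444959 -0.86342433  0.00538776]
 [-0.6245917  -0.36920745 -0.688165  ]
 [ 0.5961676   0.3437794  -0.72553422]] [-269.06518335  355.29019288 1231.91980771]
tester [([314.6, 249.2], 0.6), ([324.3, 227.8], 0.42)]
saddle [([331.6, 232.6], 0.67)]
notch [([307.5, 207.3], 0.87), ([335.1, 236.3], 0.73)]
rest_butt [([335.6, 236.1], 0.55)]
rest_tip [([310.1, 203.6], 0.89)]
rest_mid [([324.6, 231.8], 0.83), ([328.4, 234.0], 0.22)]
dial_grip []
probe_mid []
probe_butt [([218.2, 220.7], 0.87)]
probe_tip [([213.0, 257.4], 0.58)]
cutter_mid [([331.7, 237.8], 0.9), ([336.5, 234.7], 0.64)]
terminal_mid [([276.3, 200.2], 0.41)]
box_a [([427.4, 268.6], 0.98), ([465.2, 284.0], 0.85)]
tin [([247.9, 193.0], 0.56)]
coins_a [([272.9, 201.1], 0.58), ([282.8, 205.3], 0.57)]
form_board [([308.2, 204.2], 0.36)]
top [[569.7367446855997, 0.0, 312.322439595458], [0.0, 569.7367446855997, 232.98355113640199], [0.0, 0.0, 1.0]] [-0
[... 843 characters left out ...]
[([429.7, 168.2], 0.96), ([477.9, 172.2], 0.78)]
tin [([157.9, 167.0], 0.74), ([297.8, 217.7], 0.29)]
coins_a [([202.1, 164.2], 0.71), ([213.0, 157.7], 0.49)]
form_board []
1.7 [-5.16413597e-06  1.71562306e-01  9.85173272e-01  5.37531160e-08]
[[ 7.89196352e-04 -9.66730244e-01 -2.55796820e-01  7.00390094e+01]
 [ 9.99999430e-01  5.78887372e-04  8.97462178e-04 -1.56710380e-01]
 [-7.19526281e-04 -2.55797383e-01  9.66730149e-01 -1.61264374e+02]
 [ 0.00000000e+00  0.00000000e+00  0.00000000e+00  1.00000000e+00]] [[354.06636872   0.         319.01037032]
 [  0.         354.06636872 240.19561771]
 [  0.           0.           1.        ]] [-0.06741682  0.          0.          0.          0.        ]
```

View both.

View pics/scene0.png

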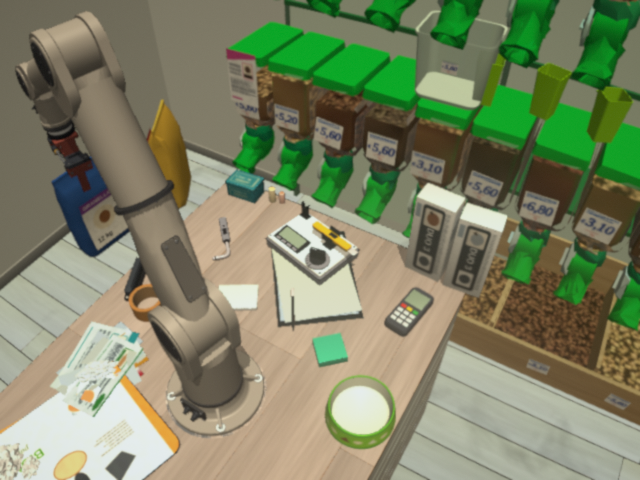

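View pics/top0.png

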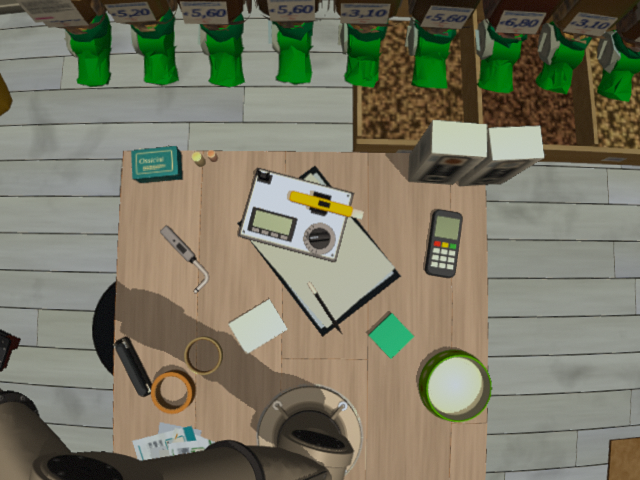

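```bash
cat > h.py <<'E'
from bench import manip
import numpy as np, cv2
from scipy.spatial.transform import Rotation as Ro
def rot():  # tool->world
    q=manip.current_tcp_rot(); return Ro.from_quat([q[1],q[2],q[3],q[0]]).as_matrix()
def down(yaw):  # tool z down, tool y (closing line) along world yaw+90deg => tool x at yaw
    M=Ro.from_euler('z',yaw).as_matrix()@np.diag([1,-1,-1.])
    q=Ro.from_matrix(M).as_quat(); return [q[3],q[0],q[1],q[2]]
def grab(cam):
    if cam=="wrist": p=np.array(manip.current_position());Rt=rot()
    f=manip.grab_frame(cam)
    if cam=="wrist":
        T=np.array(f["T_tool_cam"]);Rwc=Rt@T[:3,:3];c=Rt@T[:3,3]+p
        f["R"]=Rwc.T;f["t"]=-Rwc.T@c
    return f
def world(f,uv,z):
    u=cv2.undistortPoints(np.array([[uv]],float),np.array(f["intrinsics"]),np.array(f["D"]))[0,0]
    R=np.array(f["R"]);c=-R.T@np.array(f["t"]);d=R.T@np.array([u[0],u[1],1])
    return c+d*(z-c[2])/d[2]
def px(f,X):
    return cv2.projectPoints(np.array(X,float).reshape(-1,3),cv2.Rodrigues(np.array(f["R"]))[0],np.array(f["t"],float),np.array(f["intrinsics"]),np.array(f["D"]))[0].reshape(-1,2)
E
python3 - <<'E'
from h import *
f=grab("top")
for n,z,uv in [("tester",0,(300.5,217.7)),("notch",79,(265.5,174.9)),("rest_butt",84,(327.4,204.9)),("rest_mid",84,(308.5,198.6)),("rest_tip",84,(265.6,167.2)),("dial",83,(316.9,237.6)),("pmid",10,(178.6,244.3)),("pbutt",10,(161.8,227.8)),("ptip",10,(196.5,291.3)),("cutter",80.5,(321.3,204.8)),("term",12,(445.2,240.6)),("boxa",0,(429.7,168.2)),("boxb",0,(477.9,172.2)),("tin",0,(157.9,167)),("coin",0,(202,164)),("coinb",0,(213,157.7))]:
    print(n,world(f,uv,z).round(1))
g=grab("scene")
for n,z,uv in [("saddle",74,(331.6,232.6)),("notch",79,(307.5,207.3)),("rest_butt",84,(335.6,236.1)),("rest_tip",84,(310.1,203.6)),("rest_mid",84,(324.6,231.8)),("cutter",80.5,(331.7,237.8)),("pbutt",10,(218.2,220.7)),("ptip",10,(213,257.4))]:
    print(n,world(g,uv,z).round(1))
E
```

```text
tester [502.3  27.    0. ]
notch [585.8 104.7  79. ]
rest_butt [519.6 -33.   84. ]
rest_mid [533.    8.5  84. ]
rest_tip [602.1 104.6  84. ]
dial [447.4 -11.1  83. ]
pmid [434.5 309.2  10. ]
pbutt [472.5 350.9  10. ]
ptip [326.6 263.2  10. ]
cutter [520.2 -19.7  80.5]
term [ 452.5 -310.1   12. ]
boxa [ 626.5 -278.1    0. ]
boxb [ 619.8 -395.9    0. ]
tin [620.1 370.8   0. ]
coin [627.9 263.8   0. ]
coinb [643.5 238.    0. ]
saddle [543.2 -10.1  74. ]
notch [595.  103.7  79. ]
rest_butt [528.3 -31.7  84. ]
rest_tip [608.5 102.7  84. ]
rest_mid [527.2   4.   84. ]
cutter [519.8 -23.8  80.5]
pbutt [462.8 354.2  10. ]
ptip [332.4 269.9  10. ]
```

```bash
python3 - <<'E'
from h import *
d=np.deg2rad
manip.move_pose([440,60,300],down(np.pi))
print(manip.current_t(),np.round(manip.current_joints(),2))
f=grab("wrist"); cv2.imwrite("pics/w1.png",f["pixels"])
Z=dict(tester=0,saddle=74,notch=79,rest_butt=84,rest_tip=84,rest_mid=84,dial_grip=83,probe_mid=10,probe_butt=10,probe_tip=10,cutter_mid=80.5,terminal_mid=12)
for n,z in Z.items():
    print(n,[(np.round(e["at"]).tolist(),round(e["confidence"],2),world(f,e["at"],z).round(1)[:2].tolist()) for e in manip.landmark_of("wrist",n)[:2]])
for n,p,y in [("cut",[533,7,75],255),("cut2",[533,7,75],75),("probe",[434,309,5],228),("place",[533,8,85],75),("placeR",[520,-160,20],180),("placeR",[520,-160,20],90),("placeR",[520,-160,20],270)]:
    q=manip.solve_ik(p,down(d(y))); print(n,y,None if q is None else np.round(q,2))
E
```

```text
4.0583 [-0.72 -0.01  0.45  2.    0.    1.15  1.3 ]
tester [([303.0, 248.0], 0.69, [503.2, 39.1])]
saddle [([252.0, 282.0], 0.71, [523.6, -16.8]), ([250.0, 220.0], 0.38, [450.0, -16.0])]
notch [([360.0, 332.0], 0.82, [585.8, 110.9])]
rest_butt [([233.0, 284.0], 0.64, [521.8, -36.8])]
rest_tip [([356.0, 349.0], 0.95, [605.6, 106.0]), ([251.0, 279.0], 0.74, [515.5, -15.8])]
rest_mid [([276.0, 290.0], 0.75, [529.2, 11.7]), ([490.0, 112.0], 0.54, [332.8, 237.1])]
dial_grip [([248.0, 223.0], 0.68, [451.3, -16.7])]
probe_mid [([511.0, 200.0], 0.66, [434.4, 312.6])]
probe_butt [([532.0, 229.0], 0.89, [472.9, 347.1])]
probe_tip [([489.0, 112.0], 0.77, [326.0, 270.9]), ([300.0, 247.0], 0.45, [499.1, 36.5])]
cutter_mid [([251.0, 284.0], 0.71, [523.4, -17.7])]
terminal_mid [([44.0, 210.0], 0.78, [447.7, -307.1])]
cut 255 [-0.38  0.46  0.31  2.03 -0.21  0.68  2.95]
cut2 75 [-0.58  0.5   0.58  2.05 -0.42  0.71  0.  ]
probe 228 [-0.89  0.57  0.2   2.06 -0.21  0.54  1.86]
place 75 [-0.59  0.49  0.59  2.04 -0.4   0.73 -0.01]
placeR 180 [-0.17  0.59  0.45  2.04 -0.44  0.61  2.16]
placeR 90 [-0.19  0.6   0.48  2.04 -0.47  0.61  0.62]
placeR 270 [ 0.79  0.69 -0.79  1.97  0.7   0.78  2.73]
```

View pics/w1.png

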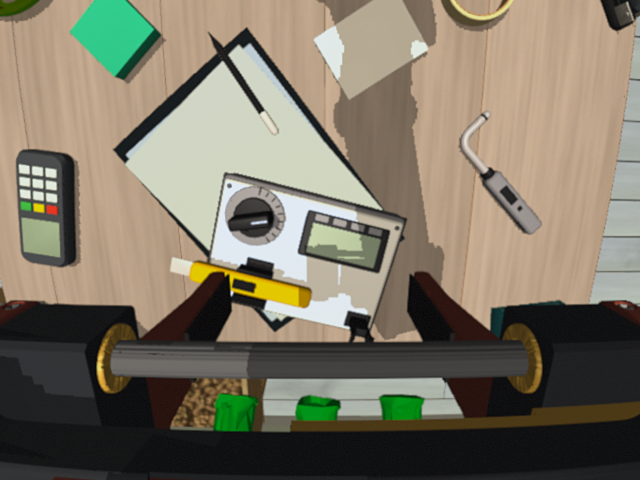

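```bash
cat >> h.py <<'E'
from scipy.optimize import least_squares
TP=dict(saddle=(30,-48,74),notch=(60,90,79),rest_mid=(30,-20,84),rest_butt=(30,-70,84),rest_tip=(80,90,84),dial_grip=(-42,-66,83),tester=(0,0,0))
PP=dict(probe_mid=(0,0,10),probe_butt=(-50,0,10),probe_tip=(110,-50,10))
def obs(cam,names):
    f=grab(cam); return f,[(f,n,e["at"],e["confidence"]) for n in names for e in manip.landmark_of(cam,n)[:3] if e["confidence"]>.3]
def place(pose,P):
    x,y,a=pose;c,s=np.cos(a),np.sin(a);P=np.atleast_2d(P)
    return np.c_[x+c*P[:,0]-s*P[:,1],y+s*P[:,0]+c*P[:,1],P[:,2]]
def fit(O,pts,x0):  # residual in mm at the point's height, robust to wrong reports
    M=[(world(f,at,pts[n][2])[:2],pts[n],n) for f,n,at,c in O]
    M=[m for m in M if np.linalg.norm(m[0]-place(x0,m[1])[0,:2])<30]
    r=lambda x:np.concatenate([m[0]-place(x,m[1])[0,:2] for m in M])
    s=least_squares(r,x0,loss="soft_l1",f_scale=4,x_scale=[1,1,.01])
    for m,e in zip(M,r(s.x).reshape(-1,2)): print("   ",m[2],e.round(1))
    return s.x
E
python3 - <<'E'
from h import *
T0=np.array([500,30,np.deg2rad(-15)])
O=[]
for c in ["top","scene","wrist"]: O+=obs(c,TP)[1]
p=place(T0,(10,-50,0))[0]; manip.move_pose([p[0],p[1],230],down(np.deg2rad(75)))
f,o=obs("wrist",list(TP)); O+=o; cv2.imwrite("pics/w2.png",f["pixels"])
T=fit(O,TP,T0);T=fit(O,TP,T);print(T,np.rad2deg(T[2]))
for e in manip.landmark_of("wrist","cutter_mid")[:2]: print("cutter",e["at"],e["confidence"],world(f,e["at"],80.5))
m=manip.outline_of("wrist","cutter_mid")[0]["pixels"]
pts=np.argwhere(m)[:,::-1].astype(float)
w=np.array([world(f,q,87)[:2] for q in pts[::7]]); print(cv2.minAreaRect(w.astype(np.float32)),manip.current_t())
E
```

```text
saddle [-8.7 -1.3]
    rest_mid [ 0.5 -0.5]
    rest_butt [-6.   1.9]
    saddle [19.5 -0.8]
    notch [-3.6 -5.7]
    rest_mid [-2.6  3. ]
    rest_butt [20.3  2.3]
    rest_tip [ 3.7 -7.9]
    tester [ 3.4 -3.6]
    saddle [ 4.1 -1.6]
    notch [-3.2 -2. ]
    rest_mid [-1.3  0.6]
    rest_butt [0.2 2.3]
    rest_tip [-1.6  1.9]
    dial_grip [0.2 0.1]
    tester [5.3 1.3]
    saddle [-0.8  0.3]
    notch [0.5 0.9]
    rest_butt [ 3.1 -1.2]
    rest_tip [-1.7 -0.4]
    dial_grip [-1.9  1. ]
    tester [-2.3  3.9]
    saddle [-9.1 -1.5]
    rest_mid [ 0.2 -0.8]
    rest_butt [-6.4  1.7]
    saddle [19.1 -1. ]
    notch [-3.7 -6.1]
    rest_mid [-2.9  2.8]
    rest_butt [19.9  2.1]
    rest_tip [ 3.6 -8.3]
    tester [ 3.2 -3.8]
    saddle [ 3.7 -1.9]
    saddle [ 8.1 23.8]
    notch [-3.3 -2.3]
    rest_mid [-1.6  0.3]
    rest_butt [-0.2  2.1]
    rest_tip [-1.8  1.5]
    dial_grip [-0.2  0. ]
    tester [5.  1.1]
    saddle [-1.1  0.1]
    notch [0.4 0.6]
    rest_butt [ 2.6 -1.4]
    rest_tip [-1.9 -0.8]
    dial_grip [-2.3  1. ]
    tester [-2.6  3.7]
[ 5.07269044e+02  3.88419864e+01 -2.65101321e-01] -15.189186860230693
cutter [346.7, 220.4] 0.89 [521.93659136 -21.1811142   80.5       ]
((520.4696655273438, -27.09789276123047), (161.05905151367188, 24.237747192382812), 75.30345916748047) 7.75
```

View pics/w2.png

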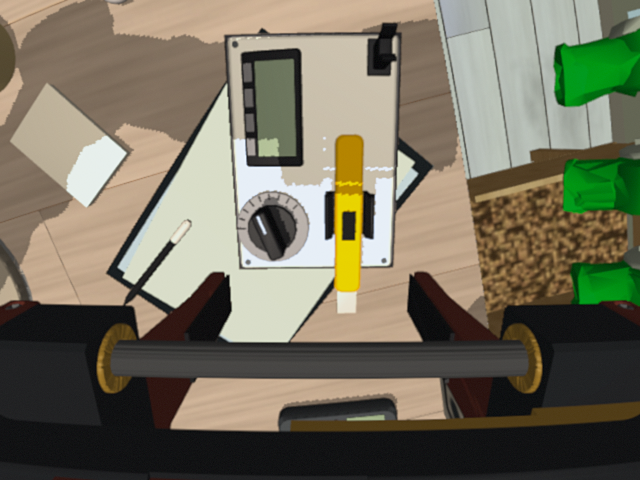

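```bash
python3 - <<'E'
from h import *
f=grab("top")
for uv in [(398,273),(316,168),(238,225),(325,333)]: print("board",world(f,uv,0).round())
for uv in [(410,180),(428,270),(463,275),(462,184)]: print("b/t",world(f,uv,5).round())
a=np.deg2rad(75.1);u=np.array([np.cos(a),np.sin(a)]);mid=np.array([523.3,-16.2])
g=mid+38*u
manip.gripper_to(42)
manip.move_pose([*g,150],down(a))
f=grab("wrist");cv2.imwrite("pics/w3.png",f["pixels"][60:420])
print(manip.move_linear([*g,77],speed=60,force_limit=12),manip.current_position())
manip.gripper_to(10,25); print("open",manip.current_opening(),manip.current_gripper_force())
manip.move_linear([*g,180],speed=100)
print("open",manip.current_opening(),manip.current_t())
f,o=obs("wrist",["cutter_mid","dial_grip"]);cv2.imwrite("pics/w4.png",f["pixels"])
E
```

```text
board [ 377. -201.    0.]
board [621.  -7.   0.]
board [483. 173.   0.]
board [237. -34.   0.]
b/t [ 596. -229.    5.]
b/t [ 384. -271.    5.]
b/t [ 373. -354.    5.]
b/t [ 589. -355.    5.]
False [533.38659286  20.57386217  77.3632782 ]
open 23.905100075300986 24.903268218040466
open 23.540446745676153 12.15
```

View pics/w4.png

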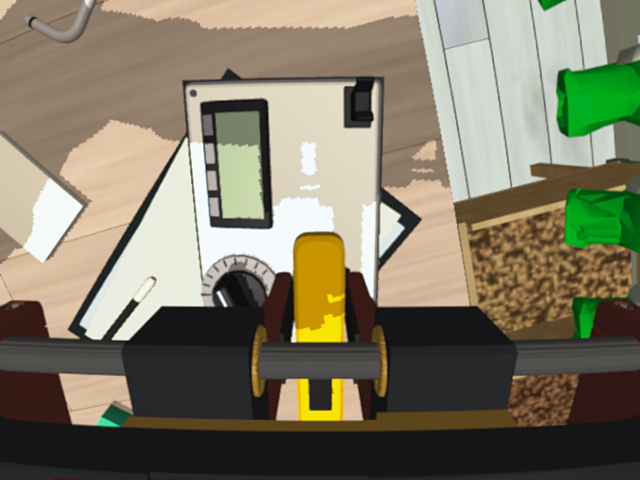

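```bash
python3 - <<'E'
from h import *
a=np.deg2rad(165);u=np.array([np.cos(a),np.sin(a)]);mid=np.array([527,214])
g=mid+38*u
manip.move_pose([*g,120],down(a))
print(manip.move_linear([*g,15],speed=100,force_limit=12))
print(manip.move_linear([*g,2.5],speed=25,force_limit=4),manip.current_position())
manip.gripper_to(42)
manip.move_linear([*g,130],speed=120)
print(manip.current_t())
O=obs("top",PP)[1]
P0=np.array([434,310,np.deg2rad(-132)])
# look at the probe from above
v=np.deg2rad(228); c=np.array([430,305])-40*np.array([np.cos(v),np.sin(v)])
manip.move_pose([*c,170],down(v))
f,o=obs("wrist",PP);O+=o+o;cv2.imwrite("pics/w5.png",f["pixels"])
P=fit(O,PP,P0);print(P,np.rad2deg(P[2]),manip.current_t())
m=manip.outline_of("wrist","probe_mid")[0]["pixels"];np.save("pm.npy",m)
pts=np.argwhere(m)[:,::-1].astype(float)
w=np.array([world(f,q,15)[:2] for q in pts[::5]]);np.save("pw.npy",w)
# handle: points within 60 of the butt
uu=np.array([np.cos(P[2]),np.sin(P[2])]);s=(w-P[:2])@uu
h=w[(s<40)];print(len(w),cv2.minAreaRect(h.astype(np.float32)))
E
```

```text
False
True [490.18770261 223.86688843   3.07007705]
16.675
    probe_mid [-0.   1.1]
    probe_butt [ 0.3 -0.7]
    probe_tip [-0.2 -0.4]
    probe_mid [-0.   1.1]
    probe_butt [ 0.3 -0.7]
    probe_tip [-0.2 -0.4]
[439.61574639 313.35395319  -2.34984164] -134.63600859933663 17.8417
896 ((441.88629150390625, 318.04913330078125), (89.62505340576172, 24.682483673095703), 46.19798278808594)
```

View pics/w5.png

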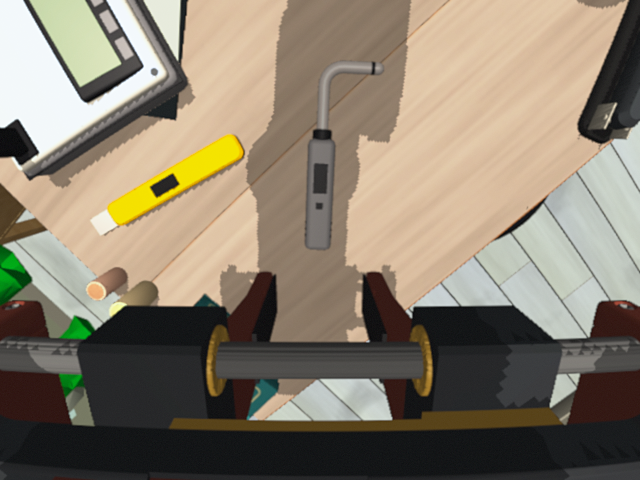

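```bash
python3 - <<'E'
from h import *
T0=np.array([507.27,38.84,-.2651]);a=T0[2]+np.pi/2
O=[];F=[]
for (x,y),z in [((35,-85),175),((10,-75),190)]:
    p=place(T0,(x,y,z))[0]; manip.move_pose(list(p),down(a))
    f,o=obs("wrist",list(TP));O+=o;F.append(f)
T=fit(O,TP,T0);print(T,np.rad2deg(T[2]),manip.current_t());np.save("T.npy",T)
f=F[0];im=f["pixels"].copy();s=2.0
im=cv2.resize(im,None,fx=2,fy=2,interpolation=cv2.INTER_CUBIC)
def poly(P,c):
    q=px(f,place(T,P))*2+.5; cv2.polylines(im,[q.round().astype(int).reshape(-1,1,2)],True,c,1)
poly([(16.1,-68,74),(43.9,-68,74),(43.9,-28,74),(16.1,-28,74)],(0,0,255))
poly([(16.1,-68,88),(43.9,-68,88),(43.9,-28,88),(16.1,-28,88)],(255,0,255))
poly([(54,83.3,79),(66,83.3,79),(66,96.7,79),(54,96.7,79)],(0,0,255))
poly([(-82.5,-115,46),(82.5,-115,46),(82.5,115,46),(-82.5,115,46)],(0,255,0))
c=px(f,place(T,(10,0,70)))[0]*2
x0=int(np.clip(c[0]-300,0,680));cv2.imwrite("pics/w6.png",im[:600,x0:x0+600]);print(x0)
E
```

```text
saddle [ 1.5 -1.2]
    rest_mid [-1.2  0.2]
    rest_butt [ 2.9 -1.9]
    dial_grip [-2.4  0.8]
    tester [0.1 1.8]
    notch [ 1.2 -1. ]
    rest_mid [-1.1  2.6]
    rest_butt [ 3.1 -1.7]
    rest_tip [-0.8 -0.7]
    dial_grip [-0.9 -0.1]
    tester [-1.7  1.4]
[ 5.06135601e+02  3.79606511e+01 -2.42144396e-01] -13.87385189823652 20.45
268
```

View pics/w6.png

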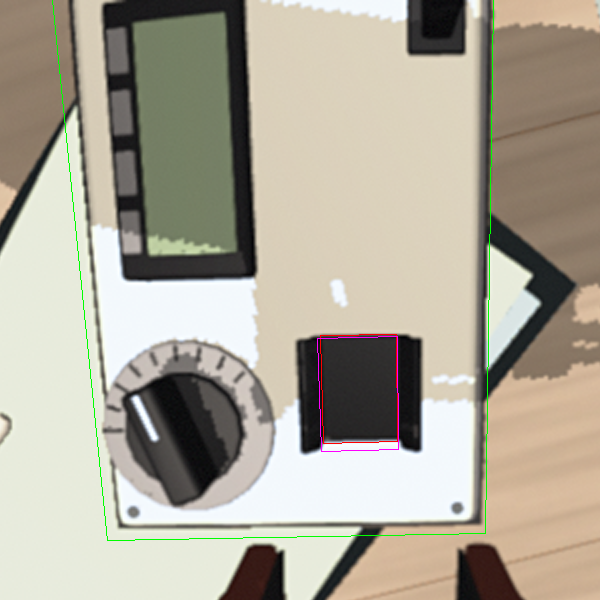

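```bash
python3 - <<'E'
from h import *
T=np.array([506.6,38.4,np.deg2rad(-14.6)]);a=T[2]+np.pi/2
p=place(T,(45,-58,185))[0]; manip.move_pose(list(p),down(a)); manip.pause(.3)
f,o=obs("wrist",["saddle","notch","rest_tip","rest_mid","rest_butt"])
for q in o: print(q[1],np.round(q[2],1),round(q[3],2),world(q[0],q[2],TP[q[1]][2]).round(1))
import pickle; pickle.dump({k:np.array(f[k]) for k in f},open("f7.pkl","wb"))
im=f["pixels"];out=[]
for P,zoom in [((30,-48,80),4),((60,90,80),7)]:
    c=px(f,place(T,P))[0]; w=400//zoom//2*1.0; h=560/zoom/2
    M=np.array([[zoom,0,200-zoom*c[0]],[0,zoom,280-zoom*c[1]]]);print(P,M.tolist(),c)
    o=cv2.warpAffine(im,M,(400,560),flags=cv2.INTER_CUBIC)
    def poly(Q,col):
        q=px(f,place(T,Q))@M[:,:2].T+M[:,2]; cv2.polylines(o,[q.round().astype(int).reshape(-1,1,2)],True,col,1)
    def rect(x,y,dx,dy,z):return [(x-dx,y-dy,z),(x+dx,y-dy,z),(x+dx,y+dy,z),(x-dx,y+dy,z)]
    if zoom==4: poly(rect(30,-48,13.9,20,74),(0,0,255)); poly(rect(30,-48,13.9,20,88),(255,0,255))
    else: poly(rect(60,90,6,6.7,79),(0,0,255)); poly(rect(60,90,6,6.7,90),(255,0,255))
    for k in range(0,400,50): cv2.line(o,(k,0),(k,8 if k%100 else 16),(0,200,0),1)
    for k in range(0,560,50): cv2.line(o,(0,k),(8 if k%100 else 16,k),(0,200,0),1)
    out.append(o)
cv2.imwrite("pics/w7.png",np.hstack(out)); print(manip.current_t())
E
```

```text
saddle [303.9 225.8] 0.55 [525.5 -17.1  74. ]
notch [344.4  30.2] 0.67 [589.1 110.5  79. ]
rest_tip [370.5  30.3] 0.61 [605.6 104.8  84. ]
rest_mid [302.1 189.7] 0.59 [532.4  11.6  84. ]
rest_mid [370.7  29.9] 0.57 [605.8 105.   84. ]
rest_butt [306.5 257.5] 0.73 [521.8 -39.9  84. ]
(30, -48, 80) [[4.0, 0.0, -1002.3618167302561], [0.0, 4.0, -625.087461661997]] [300.59045418 226.27186542]
(60, 90, 80) [[7.0, 0.0, -2194.2751727960012], [0.0, 7.0, 65.3316253998579]] [342.0393104   30.66691066]
21.3333
```

View pics/w7.png

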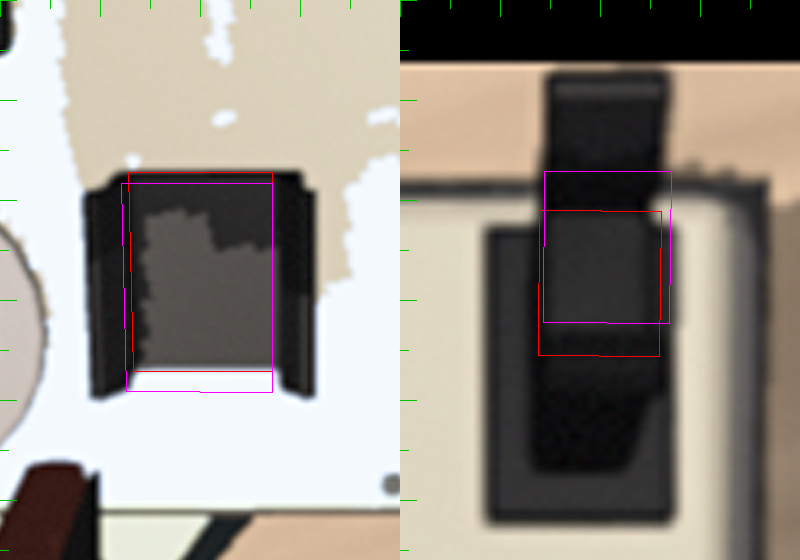

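```bash
cat >> h.py <<'E'
def tool(X): return (np.atleast_2d(X)-np.array(manip.current_position()))@rot()
E
python3 - <<'E'
from h import *
a=np.deg2rad(225.8);u=np.array([np.cos(a),np.sin(a)]);g=np.array([439.2,313.8])+20*u
manip.gripper_to(46)
manip.move_pose([*g,110],down(a))
print(manip.move_linear([*g,4],speed=80,force_limit=12),manip.current_position())
manip.gripper_to(10,30); print(manip.current_opening(),manip.current_gripper_force())
manip.move_linear([*g,130],speed=120); manip.pause(.3)
print(manip.current_opening(),manip.current_t())
f,o=obs("wrist",PP)
z=manip.current_position()[2]+6
for q in o: print(q[1],q[3],tool(world(f,q[2],z)).round(1))
m=manip.outline_of("wrist","probe_mid")[0]["pixels"]
im=f["pixels"].copy()
# rod and handle profile in tool coords at top-of-rod height
pts=np.argwhere(m)[:,::-1].astype(float);W=tool(np.array([world(f,q,z) for q in pts]))
for x in range(20,100,6):
    s=W[np.abs(W[:,0]-x)<1.5]
    if len(s): print(x,s[:,1].min().round(1),s[:,1].max().round(1))
P=np.array(manip.current_position())+np.array([[0,0,-6],[30,0,-6],[90,0,-6],[90,50,-6]])@rot().T
cv2.polylines(im,[px(f,P).round().astype(int).reshape(-1,1,2)],False,(0,0,255),1)
cv2.imwrite("pics/w8.png",im)
E
```

```text
False [425.54199927 299.72509311   4.45112931]
23.846076458208763 29.998323619365692
23.847792256279227 26.5917
probe_mid 0.89 [[-18.2  -0.9  -6. ]]
probe_butt 0.95 [[-67.8  -2.   -6. ]]
probe_tip 0.65 [[89.7 49.3 -6. ]]Traceback (most recent call last):
  File "<stdin>", line 12, in <module>
IndexError: list index out of range
```

```bash
python3 - <<'E'
from h import *
f=grab("wrist"); z=manip.current_position()[2]+6
im=f["pixels"].copy()
R=None
for n in PP:
    r=manip.outline_of("wrist",n); print(n,len(r))
    if r: R=r[0]["pixels"]
for n in PP: print(n,[tool(world(f,e["at"],z)).round(1).tolist() for e in manip.landmark_of("wrist",n)[:1]])
if R is not None:
    W=tool(np.array([world(f,q,z+5) for q in np.argwhere(R)[:,::-1].astype(float)]))
    for x in range(20,100,6):
        s=W[np.abs(W[:,0]-x)<1.5]
        if len(s): print(x,s[:,1].min().round(1),s[:,1].max().round(1))
P=np.array(manip.current_position())+np.array([[20,0,-6],[90,0,-6],[90,50,-6]])@rot().T
M=np.array([[2.,0,-280],[0,2,0]])
im=cv2.warpAffine(im,M,(640,600),flags=cv2.INTER_CUBIC)
cv2.polylines(im,[(px(f,P)@M[:,:2].T+M[:,2]).round().astype(int).reshape(-1,1,2)],False,(0,0,255),1)
cv2.imwrite("pics/w8.png",im)
E
```

```text
probe_mid 1
probe_butt 1
probe_tip 1
probe_mid [[[-18.6, -0.4, -6.0]]]
probe_butt [[[-67.3, -2.3, -6.0]]]
probe_tip [[[90.0, 49.2, -6.0]]]
20 -11.4 11.9
26 -11.3 11.8
32 -9.4 10.8
38 -7.6 8.5
44 -4.1 5.0
50 -4.0 4.9
56 -4.0 5.3
62 -4.0 4.8
68 -4.3 4.8
74 -4.3 4.7
80 -3.9 7.5
86 -1.4 47.2
92 3.0 48.2
```

View pics/w8.png

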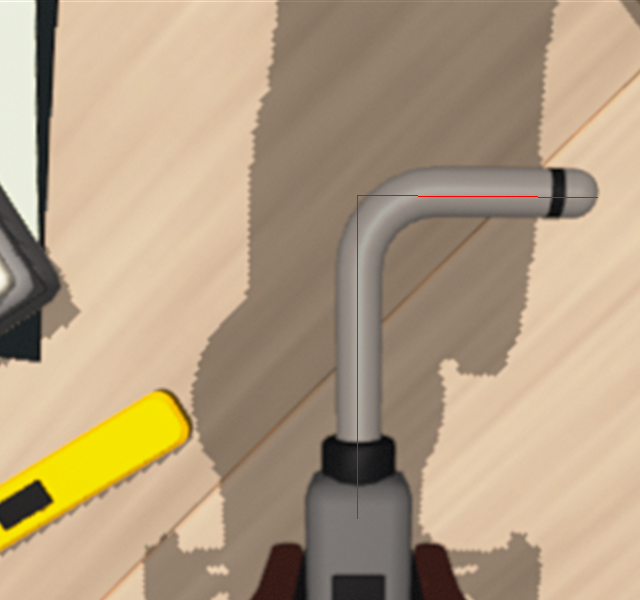

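```bash
python3 - <<'E'
from h import *
T=np.array([507.2,38.2,np.deg2rad(-14.6)]);np.save("T.npy",T);a=T[2]+np.pi/2
g=place(T,(29.7,-.6,0))[0][:2]
manip.move_linear([*manip.current_position()[:2],170],speed=120)
manip.move_pose([*g,165],down(a))
manip.move_linear([*g,106],speed=100); manip.pause(.3)
F0=np.array(manip.current_ft_force())
print(manip.move_linear([*g,90],speed=25,force_limit=5),np.round(manip.current_position(),2),(np.array(manip.current_ft_force())-F0).round(1))
hit=manip.move_linear([*g,78.2],speed=15,force_limit=4)
print(hit,np.round(manip.current_position(),2),(np.array(manip.current_ft_force())-F0).round(1),np.round(manip.current_moment(),2),manip.current_t())
f,o=obs("wrist",["probe_tip","rest_tip","notch"])
for q in o: print(q[1],np.round(q[2]),q[3])
M=np.array([[3.,0,-800],[0,3,0]])
c=px(f,place(T,(60,90,85)))[0];M[:,2]=[320-3*c[0],200-3*c[1]]
cv2.imwrite("pics/w9.png",cv2.warpAffine(f["pixels"],M,(640,500),flags=cv2.INTER_CUBIC))
E
```

```text
False [535.86  30.07  90.02] [-0.6  0.6  0.1]
True [535.59  30.12  78.19] [-0.4 -0.3  8.6] [-0.05  0.08 -0.05] 31.8833
probe_tip [437.  95.] 0.8
notch [391.  98.] 0.84
```

```bash
python3 - <<'E'
from h import *
T=np.load("T.npy");a=T[2]+np.pi/2
p=manip.current_position()
manip.move_linear([p[0],p[1],78.5],speed=10)
manip.gripper_to(38); manip.move_linear([p[0],p[1],140],speed=80)
q=place(T,(25,-75,190))[0]; manip.move_pose(list(q),down(a)); manip.pause(.2)
PR=dict(probe_mid=(30,-20,84),probe_butt=(30,-70,84),probe_tip=(80,90,84))
f,o=obs("wrist",list(PR)+["dial_grip"])
Ti=lambda X:place((0,0,-T[2]),[[X[0]-T[0],X[1]-T[1],X[2]]])[0]
for e in o: print(e[1],round(e[3],2),Ti(world(f,e[2],84)).round(1))
r=manip.outline_of("wrist","dial_grip"); print(len(r),[x["at"] for x in r])
print(manip.current_t())
cv2.imwrite("pics/w10.png",f["pixels"])
for y in [75,30,90,100,110,150,170]:
    s=manip.solve_ik(list(place(T,(-42,-66,72))[0]),down(np.deg2rad(y)));print(y,None if s is None else np.round(s,2))
E
```

```text
probe_mid 0.55 [ 30.1 -20.1  84. ]
probe_butt 0.64 [ 23.8 -71.1  84. ]
probe_tip 0.71 [79.2 89.4 84. ]
1 [[239.9, 221.9]]
34.6917
75 [-0.47  0.36  0.44  2.23 -0.27  0.6  -0.1 ]
30 [-0.57  0.38  0.56  2.23 -0.36  0.61 -0.79]
90 [-0.44  0.36  0.39  2.23 -0.24  0.6   0.14]
100 [-0.41  0.36  0.37  2.22 -0.22  0.6   0.29]
110 [-0.39  0.35  0.34  2.22 -0.21  0.59  0.45]
150 [-0.28  0.34  0.21  2.22 -0.12  0.59  1.06]
170 [-0.23  0.34  0.15  2.21 -0.09  0.59  1.38]
```

View pics/w10.png

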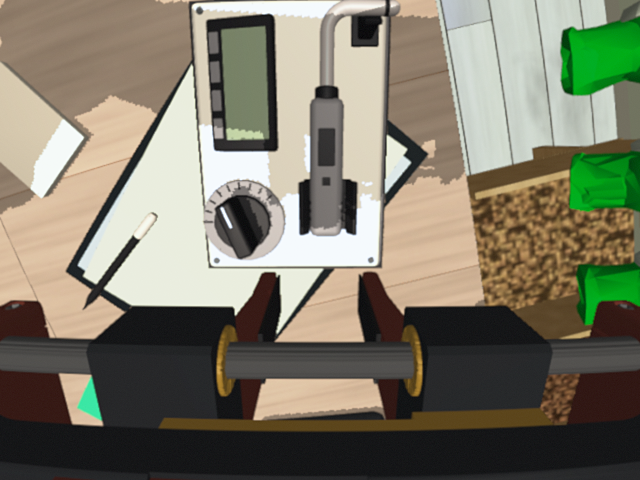

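```bash
cat >> h.py <<'E'
def dial_angle(T,f):
    c=place(T,(-42,-66,90))[0]
    g=f["pixels"].min(axis=2)
    k=[world(f,(x,y),90)[:2] for y,x in np.argwhere(g>150) if np.linalg.norm(world(f,(x,y),90)[:2]-c[:2])<19]
    k=np.array(k); m=k.mean(0); w,v=np.linalg.eigh(np.cov(k.T)); d=v[:,1]
    if d@(m-c[:2])<0:d=-d
    ang=lambda v:np.degrees((T[2]+np.pi-np.arctan2(v[1],v[0])+np.pi)%(2*np.pi)-np.pi)
    return len(k),(m-c[:2]).round(1),ang(d),ang(m-c[:2])
E
python3 - <<'E'
from h import *
T=np.load("T.npy")
f=grab("wrist");print(dial_angle(T,f))
th=np.deg2rad(64) ; n,_,d,m=dial_angle(T,f)
if 50<d<80: th=np.deg2rad(d)
y0=T[2]-th+np.pi
c=place(T,(-42,-66,0))[0][:2]
manip.gripper_to(42)
manip.move_pose([*c,150],down(y0))
print(manip.move_linear([*c,66],speed=60,force_limit=10),manip.current_position())
manip.gripper_to(5,20); print(manip.current_opening(),np.round(manip.current_moment(),3))
N=6
for k in range(1,N+1):
    manip.move_pose([*c,66],down(y0+th*k/N)); print(k,np.round(manip.current_moment(),3),np.round(manip.current_ft_force(),1),round(manip.current_opening(),2))
for e in [3,6]:
    manip.move_pose([*c,66],down(y0+th+np.deg2rad(e))); print(e,np.round(manip.current_moment(),3),np.round(manip.current_ft_force(),1),round(manip.current_opening(),2))
print(manip.current_t())
E
```

```text
(428, array([-10.7,  -1. ]), np.float64(-96.2642823132314), np.float64(-19.71455985693902))
False [450.18467542 -15.05428895  66.29228824]
14.015559339204751 [-0.028  0.005  0.009]
1 [-0.016  0.035  0.045] [-0.3 -1.1  1.8] 13.78
2 [-0.059  0.188  0.018] [-0.9 -0.9  3.8] 14.04
3 [-0.232  0.368 -0.008] [-1.  -0.5  5.3] 13.42
4 [-0.33   0.453  0.036] [-1.8 -1.3  6.1] 13.6
5 [-0.355  0.505  0.083] [-1.7 -2.7  6.6] 14.0
6 [-0.483  0.492  0.051] [-2.5 -1.9  5.9] 14.27
3 [-0.442  0.567 -0.438] [-2.5 -2.2  7.2] 14.27
6 [-0.459  0.434 -0.631] [-3.1 -1.9  6.1] 14.76
39.725
```

```bash
python3 - <<'E'
from h import *
T=np.load("T.npy");a=T[2]+np.pi/2
p=manip.current_position()
manip.gripper_to(36); manip.move_linear([p[0],p[1],150],speed=80)
q=place(T,(25,-75,190))[0]; manip.move_pose(list(q),down(a)); manip.pause(.2)
Ti=lambda X:place((0,0,-T[2]),[[X[0]-T[0],X[1]-T[1],X[2]]])[0]
f,o=obs("wrist",["probe_mid","probe_butt","probe_tip"])
for e in o: print(e[1],round(e[3],2),Ti(world(f,e[2],84)).round(1))
c=px(f,place(T,(-42,-66,88)))[0].astype(int)
g=f["pixels"].min(axis=2)[c[1]-28:c[1]+29:2,c[0]-28:c[0]+29]
for r in g: print("".join(" .:-=+*#%@"[int(v)//26] for v in r))
for cam in ["top"]:
    f,o=obs(cam,["cutter_mid","terminal_mid","probe_tip","box_a","tin","coins_a"])
    for e in o: print(e[1],np.round(e[2],1),round(e[3],2))
print(manip.current_t())
E
```

```text
probe_mid 0.76 [ 25.8 -19.6  84. ]
probe_butt 0.68 [ 26.9 -69.8  84. ]
probe_tip 0.82 [78.7 90.3 84. ]
#%%#*+=-=+*######*+:.:::---:----------------------::...:-
+**#####+==+####+-::::::::-::------------------------::..
=**###########*=::::--:::-----------:------------------::
+*##########*+-::::::::....:::::.....::::::...::::::....:
+****#######=::..........................................
++=---=+*##*-:...........................................
#####***##*=.............................................
##########+:....... . .. ....  ..... ....................
########*+:.                                             
***##*+-..                                               
----:.                                                   
+-.  ............................................. .     
=:.::::::::::::::::::::::::::::::::::::::::::::::::::....
+::::::::::::::::::::::::::::::::::::::-::-:----:---::::.
*::------===--=-=======-::::::::::::::::-:::-:::-::---::.
++%@@@@@@@@@@@@@@@@@@@@@+::::::::::::::::::-::::::--::::.
*-+******************+++-:::::::::::::::::::::-:::::--::.
#=...::::::
[... 234 characters left out ...]
#######+-:::::::::::::::::-:--------:--:::-+
%%+=#@@@@%#**#########*+=-::::::::::::::::----::::::-=*##
%%+=*@@@@@@%##############*+=--:::::::::::::::---=+**####
%%*-+%@@@@@@@%#################*++++++=====++*###########
%%*-+%@@@@@@@@@%%###**###################################
%%*-+%@@@@@@@@@@@@%%#####################################
%%%++%@@@@@@@@@@@@@@@@%%#################################
%%%+=#@@@@%###%@@@@@@@@@@%%%%#########################%%%
cutter_mid [220.8 208. ] 0.65
terminal_mid [442.9 242.2] 0.59
probe_tip [263.5 165. ] 0.77
box_a [482.3 172.4] 0.91
box_a [430.4 165.3] 0.79
box_a [200.3 162.4] 0.38
tin [156.9 165.3] 0.94
coins_a [201.2 164.5] 0.52
coins_a [212.8 156. ] 0.46
43.575
```

```bash
python3 - <<'E'
from h import *
f=grab("wrist"); b=cv2.imread("pics/w10.png"); d=cv2.absdiff(f["pixels"],b).max(axis=2)[:265]
m=(d>60); m[170:262,195:290]=False
n,l,s,c=cv2.connectedComponentsWithStats(m.astype(np.uint8)); print([(x[:5].tolist()) for x in s[1:] if x[4]>15])
A=cv2.cvtColor(b[0:265,295:410],cv2.COLOR_BGR2GRAY).astype(np.float32);B=cv2.cvtColor(f["pixels"][0:265,295:410],cv2.COLOR_BGR2GRAY).astype(np.float32)
print(cv2.phaseCorrelate(A,B))
manip.move_linear([*manip.current_position()[:2],260],speed=150)
print(manip.current_t()); manip.pause(.5); print(manip.hand_in())
E
```

```text
[[0, 0, 30, 37, 470], [111, 0, 77, 24, 1374], [188, 0, 14, 3, 17], [190, 0, 147, 44, 642], [387, 0, 5, 12, 36], [533, 0, 4, 9, 17], [578, 0, 3, 13, 19], [603, 0, 3, 19, 22], [322, 3, 13, 21, 85], [369, 7, 14, 5, 39], [394, 6, 9, 13, 33], [488, 6, 5, 17, 30], [580, 9, 3, 17, 23], [248, 13, 21, 3, 31], [215, 15, 95, 137, 583], [333, 15, 16, 51, 76], [349, 15, 34, 32, 202], [629, 14, 11, 6, 16], [537, 17, 3, 12, 16], [584, 19, 35, 10, 73], [443, 21, 5, 17, 30], [290, 23, 18, 4, 31], [205, 27, 5, 70, 107], [319, 26, 2, 36, 37], [558, 26, 14, 65, 201], [538, 31, 4, 14, 25], [388, 35, 2, 41, 50], [493, 35, 3, 12, 19], [0, 49, 4, 13, 33], [79, 62, 112, 199, 418], [446, 62, 3, 11, 17], [192, 65, 3, 22, 35], [333, 67, 1, 17, 17], [498, 67, 3, 12, 19], [572, 74, 53, 22, 144], [297, 83, 39, 149, 317], [336, 87, 3, 11, 28], [193, 88, 2, 9, 17], [75, 96, 83, 109, 1544], [194, 98, 4, 9, 27], [341, 104, 3, 64, 101], [199, 110, 16, 39, 228], [31, 120, 50, 71, 827], [456, 120, 5, 22, 26], [215, 127, 9, 12, 88], [227, 128, 38, 13, 338], [384, 133, 27, 61, 205], [57, 137, 27, 39, 53], [596, 136, 22, 8, 39], [197, 141, 5, 19, 42], [402, 148, 6, 7, 20], [515, 151, 19, 13, 34], [382, 153, 47, 76, 173], [568, 167, 4, 38, 59], [474, 168, 22, 6, 28], [342, 177, 8, 3, 20], [43, 178, 13, 18, 22], [346, 183, 12, 52, 135], [0, 195, 41, 28, 429], [94, 206, 9, 14, 20], [379, 207, 1, 23, 23], [580, 207, 17, 5, 28], [612, 206, 15, 2, 26], [80, 225, 11, 20, 29], [312, 227, 33, 9, 70], [300, 228, 11, 8, 35], [110, 235, 23, 30, 55], [378, 236, 1, 19, 19], [120, 240, 20, 25, 52], [371, 260, 9, 5, 19], [577, 262, 11, 3, 19], [613, 263, 11, 2, 20]]
((-1.0923952515651862, -1.0467088327756642), 0.8913800536261665)
44.2417
the job is handed in; nothing more can be done
None
```

The job is handed in at about 45 s: the cutter is flat on bare counter left of the tester, the probe lies in saddle and notch, and the dial is at its off stop. The final pictures matched this, but I don't have the judge's verdict.

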